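# Close and lock the small-parts cabinet

## Robot

A 6-joint arm with a two-finger parallel gripper is mounted at the origin on the work surface. World frame = base frame: x ahead of the robot, y to its left, z up, the work surface at z = 0. Lengths are in mm, angles in rad, forces in N, time in s.
With the tool pointing down it reaches from about 300 to 825 mm from the base axis. Payload 5.4 kg.
Tool frame: the origin (TCP) lies on the centre line of the jaws, within the pads' length; the fingertips stand 19 mm ahead of it and the grasp point (between the pads) is the TCP (bot.tip_extent is the distance from the TCP to the fingertips, in mm); x points along the fingers, y is the direction in which the jaws open and shut, and the axes are right-handed (so a half turn about x gives the same grasp; the last joint's range is limited). The gripper opens to 92 mm and grips with 3 to 60 N. Pads are 20 mm wide; open, the fingers measure 128 mm over their backs; the gripper's body (75 mm by 189 mm) begins 69 mm behind the grasp point.
Start: joints at [1.031, 0.158, 1.597, -0, 1.386, -0.21], TCP at [186.225, 543.991, 233.601] pointing down, gripper open.
Joint ranges: [-2.91, 2.91], [-0.94, 2.29], [0.18, 2.7], [-1.29, 4.43], [0.17, 2.64], [-3, 3]. Speed limits (rad/s): [2.57, 2.57, 3.14, 3.14, 3.14, 3.14].

## Interface

Orientations are given as a unit quaternion [w, x, y, z].
In Python, from rig import bot gives the robot as it stands. The module is installed in compiled form; this text tells all that it offers.
- The arm moves only by the tool move_arm, never from a script. Its arguments are lists of equal length, an entry for each row: "dp": the shift along the world's x, y, z as a fraction of full scale, a list of three; "rotation": the turn, a rotation vector about the world's x, y, z as a fraction of full scale, a list of three. A call has 1 to 12 rows; each row is the pose to reach, as a shift and turn from the pose measured when the call began; what a row does not reach only later rows make up. Full scale, the value 1, is 200 mm for a shift and pi/2 rad for a turn. A row lasts 1/8 s, in which the tool goes at most 62.5 mm and 10.7 degrees, less where a joint would pass 70% of its speed; a pose out of reach is approached as far as the arm can. A call with a number of a shift or a turn outside -1 to 1 is refused whole. A call with a gripper value outside its range is refused whole. "grip" is the closure, from 0 (fully open) to 1 (shut), set as the call begins (left out, the last holds). The fingers move at their own pace and stop on an object; "force" is the grip in N (left out, the last holds). Time passes only in rows, so rows that repeat a pose let the fingers close. It gives the time, the measured TCP pose, the force and the opening at its end, in the units of the state.
- bot.state(): the state, without advancing time (a new reading comes with each control period).
- bot.camera(name): name is "side" or "top" or "wrist"; returns a dict with "frame" (420x560x3 uint8, blue, green, red), "fx", "fy", "cx", "cy" (pixels), "xyz" and "attitude" of the camera in the world; the wrist camera has in their place "tool_from_camera" (4x4, takes a point from camera to tool coordinates, whose origin is the TCP and whose axes are the tool frame's). Camera axes: x right, y down, z forward; pixel columns grow to the right and rows downward; lengths in mm; the calibration is good to about 2 mm. A picture is of the moment at which its call begins: read the wrist's pose just before it. There is no depth.
- bot.hand_in(): hands the job in, once; it reports no verdict.
The state is a dict: "t": time; "joint_pos": joint angles; "qvel": joint speeds; "tau": joint torques, N m; "ee_pos": TCP position; "tool_rot": TCP orientation; "wrist_force": force on the tool from outside, world axes, zero at the start; "wrist_torque": the same for the moment, N m; "gripper_width": opening from 0.0 (shut) to 1.0 (fully open).
Only numpy, scipy, OpenCV 4.12 (cv2) and the standard library are available. Lean on these libraries where they do the work, as an engineer would, in place of code of your own. Each camera call takes 0.05 s, during which the arm holds its last target.

## Task

Push both drawers of the blue small-parts cabinet fully home with the fingertips, then push the red locking bar on top of it all the way to the right, as seen from the robot, so that its tabs stand in front of the drawers. Only push: do not lift the drawers or draw them out, and leave the jar on top, the glue gun, the tape roll and the screwdriver where they are. Finish with the hand clear of everything.

Things in the scene. Friction and masses are not known exactly. Their poses are not given: they have to be found in the camera images.
- cabinet: blue cabinet fixed to the bench, 180 deep (x) x 258 wide (y) x 68 high. Origin: centre of its underside. Its x points from its open front (at x = -90, facing the robot) to its back, y to its left as seen from the robot, z up. Two bays, each 84 wide and 54 high (6 to 60 above the bench), centred at y = +57 and -57, divided by a 30 wide post at y = 0.
- left_drawer: left loose open-topped white plastic drawer, 172 long x 80 wide x 50 high, walls 4, about 250 g. It slides along the cabinet's x on the 6 mm floor of its bay; play 2 each side, 4 above. It starts 30 to 65 out. Origin: centre of its underside; axes as the cabinet's. Fully home it rests against the bay's back, origin at (-4, +57, 6) in the cabinet's frame, front face flush with the cabinet's front.
- right_drawer: right loose open-topped white plastic drawer, 172 long x 80 wide x 50 high, walls 4, about 250 g. It slides along the cabinet's x on the 6 mm floor of its bay; play 2 each side, 4 above. It starts 30 to 65 out. Origin: centre of its underside; axes as the cabinet's. Fully home it rests against the bay's back, origin at (-4, -57, 6) in the cabinet's frame, front face flush with the cabinet's front.
- left_drawer_front (a point): centre of the flat front face of the left drawer, 36 above the bench; axes as the drawer's. A yellow lip 40 wide x 8 high sticks out 10 from the foot of this face, 12 to 20 above the bench. Sliding the drawer takes about 2 to 4 N.
- right_drawer_front (a point): centre of the flat front face of the right drawer, 36 above the bench; axes as the drawer's. A yellow lip 40 wide x 8 high sticks out 10 from the foot of this face, 12 to 20 above the bench. Sliding the drawer takes about 2 to 4 N.
- lock (a joint): travel in m of the red locking bar towards the cabinet's -y: 0 to 0.005 at the start (open), 0.040 at its stop (locked). About 2 N of friction; it stays where left. The bar, 8 thick, lies along the cabinet's top front edge. Two tabs 18 wide hang from it, 7 to 13 in front of the cabinet's front, down to 40 above the bench: open, before the posts; locked, before the drawers. They hit a drawer not home.
- jar: small jar with a yellow cap, 36 diameter x 45 high, standing loose on the cabinet's top towards the back; origin: centre of its underside
- glue_gun: yellow and black glue gun standing on the bench at the cabinet's right, about 160 long (its x) x 55 wide x 145 high; origin: under its middle, on the bench
- tape: blue roll of tape lying on the bench at the cabinet's left, 64 diameter x 18 high; origin: centre of its underside
- screwdriver: red-handled screwdriver lying on the bench at the left, 180 long; origin near its middle, on the bench; x along it, tip to +x
- lock_fin (a point): centre of the top of the red upright fin by which the locking bar is pushed. It is 24 (along cabinet x) x 12 (along cabinet y) and stands from the bar's top, 76 above the bench, to 102, which is this point's height. It lies 59 in front of the cabinet's middle (cabinet x = -59), at cabinet y = minus the joint value; axes as the cabinet's.

How it is judged (in metres and radians):
On the way, in this order (a step that is already met when the one before it is completed fails the run):
1. both drawers are home (x of each of left_drawer, right_drawer in the frame of cabinet above -0.008 m), for 0.2 s.
2. the locking bar is across, with both drawers home (all of step 1 and value of joint lock above 0.034 m), for 0.2 s.
At the end, for the whole second after the job is handed in: Both drawers are within 4 mm of fully home and at rest, and the locking bar has been slid to more than 34 mm of its 40 mm travel (all of step 2 and linear speed of each of left_drawer, right_drawer below 0.02 m/s); the robot touches nothing.
It fails at once if the locking bar was pushed across before the drawers were home (value of joint lock above 0.02 m and (not (x of left_drawer in the frame of cabinet above -0.01 m) or not (x of right_drawer in the frame of cabinet above -0.01 m))).
It fails at once if a drawer was lifted, tipped or drawn out of its bay (height (world z) of any of left_drawer, right_drawer above 0.016 m or angle between any of left_drawer, right_drawer's own z axis and vertical above 0.12 rad or x of any of left_drawer, right_drawer in the frame of cabinet below -0.089 m).
It fails at once if the jar was moved more than 15 mm or tipped (distance of jar from where it was at the start of the episode above 0.015 m or angle between jar's own z axis and vertical above 0.3 rad).
It fails at once if the glue gun, tape roll or screwdriver was moved more than 15 mm or tipped (distance of any of glue_gun, tape, screwdriver from where it was at the start of the episode above 0.015 m or angle between glue_gun's own z axis and vertical above 0.3 rad).
It also fails if it takes over 46 s, if anything falls off the work surface, if the arm or the gripper's body presses on something with over 40 N, if the wrist force passes 120 N, or if a joint passes its speed limit or range.

## Working session

There is one attempt and no reset: what is moved stays moved. The work goes in short steps, Python scripts to look and compute and a tool call to move; the robot and the scene stay as the last step left them, time stands still between calls to the robot, and variables do not carry over. Pictures are saved under pics/ and viewed, and the job is handed in when it is done.

Besides the shell and the picture viewer there is one more tool, called in YAML: its name, and indented under it one key for each argument. move_arm: Moves the arm, as the interface text tells. Shift numbers are shares of 200 mm and turn numbers shares of pi/2 rad, none past 1 either way. Its arguments: {"type":"object","properties":{"dp":{"type":"array","items":{"type":"array","items":{"type":"number"}}},"rotation":{"type":"array","items":{"type":"array","items":{"type":"number"}}},"grip":{"type":"number"},"force":{"type":"number"}},"required":["dp","rotation"]}

```bash
mkdir -p pics; python3 - <<'E'
from rig import bot
import cv2,numpy as np
s=bot.state();print(s['t'],s['ee_pos'],s['tool_rot'],s['gripper_width'],bot.tip_extent)
for n in ['side','top','wrist']:
    c=bot.camera(n);cv2.imwrite(f'pics/{n}0.png',c['frame'])
    print(n,{k:(np.round(v,4).tolist() if not np.isscalar(v) else v) for k,v in c.items() if k!='frame'})
E
```

```text
0.0 [185.92470329 543.48783037 232.63787078] [ 0.697281    0.11546359  0.69774846 -0.11668097] 0.9992498463320147 19.0
side {'fx': 513.5978603144268, 'fy': 513.5978603144268, 'cx': 275.21978861764006, 'cy': 206.76318627395523, 'xyz': [494.1924, 965.5864, 823.0369], 'attitude': [0.01, -0.011, 0.9046, -0.4261]}
top {'fx': 514.6674330732395, 'fy': 514.6674330732395, 'cx': 281.0582753566791, 'cy': 213.1550691947211, 'xyz': [384.3537, 80.2315, 1286.9313], 'attitude': [-0.0399, 0.7152, -0.6952, 0.0599]}
wrist {'fx': 326.2705797071537, 'fy': 326.2705797071537, 'cx': 280.6197943966488, 'cy': 212.83472393087322, 'tool_from_camera': [[0.0007, -0.2428, 0.9701, -150.8848], [1.0, 0.0001, -0.0007, -0.4105], [0.0001, 0.9701, 0.2428, -68.3019], [0.0, 0.0, 0.0, 1.0]]}
```

View pics/side0.png

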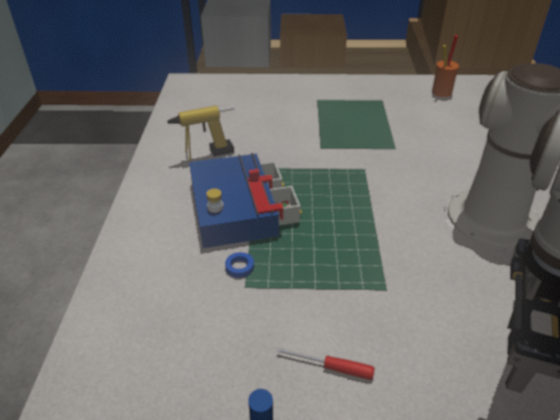

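View pics/top0.png

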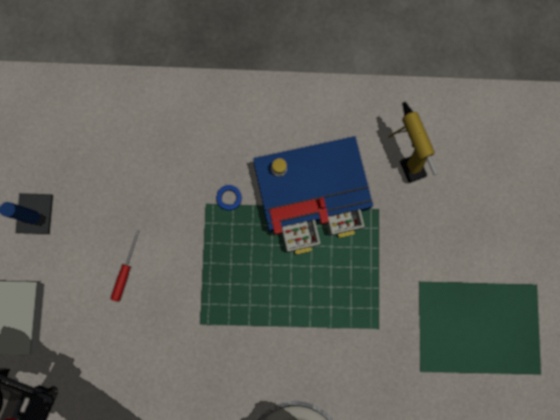

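View pics/wrist0.png

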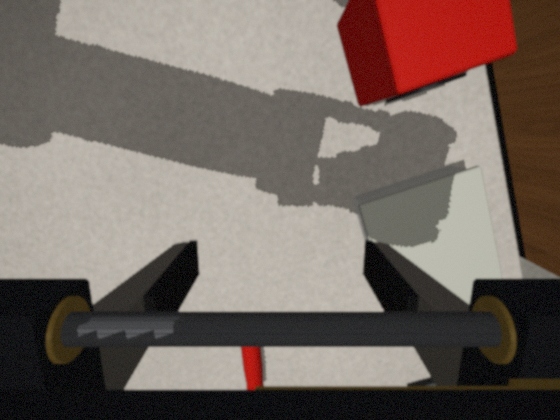

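```bash
python3 - <<'E'
import cv2
a=cv2.imread('pics/top0.png')[125:265,240:385];cv2.imwrite('pics/topc.png',cv2.resize(a,None,fx=4,fy=4,interpolation=cv2.INTER_CUBIC)[:600])
a=cv2.imread('pics/side0.png')[140:260,180:310];cv2.imwrite('pics/sidec.png',cv2.resize(a,None,fx=5,fy=5,interpolation=cv2.INTER_CUBIC))
E
```

```text
(no output)
```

View pics/topc.png

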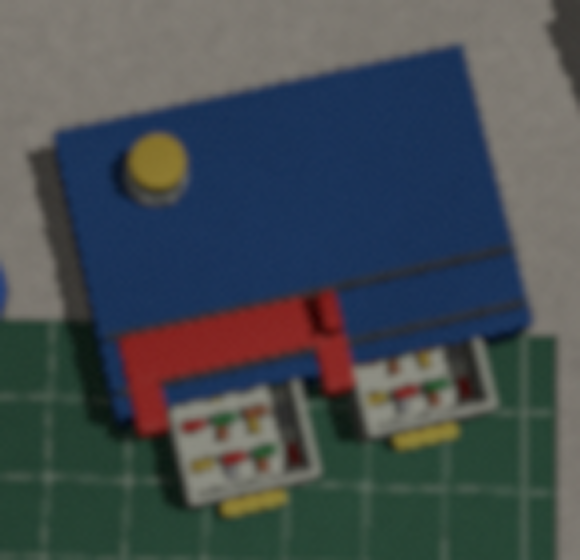

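View pics/sidec.png

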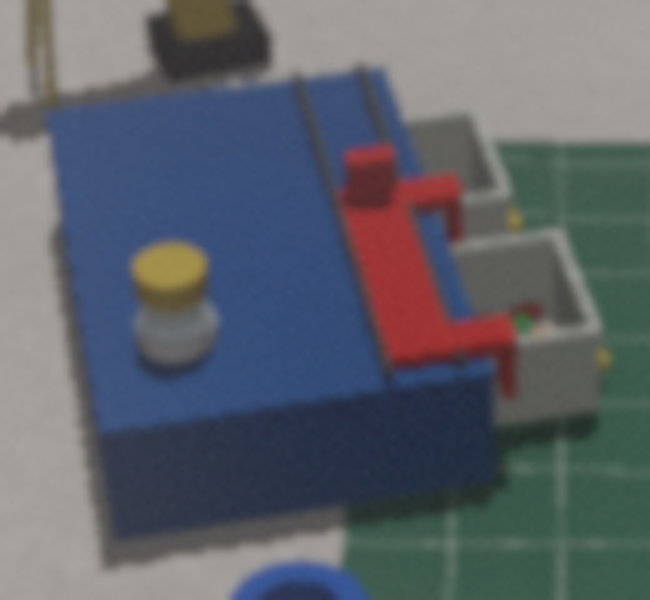

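```bash
cat > h.py <<'E'
import numpy as np
from scipy.spatial.transform import Rotation as R
from scipy.optimize import least_squares
from rig import bot
def cams():
    out={}
    for n in('side','top'):
        c=bot.camera(n);q=c['attitude'];out[n]=(c,R.from_quat([q[1],q[2],q[3],q[0]]).as_matrix(),np.array(c['xyz']))
    return out
def proj(C,P):
    c,M,t=C;p=M.T@(np.asarray(P,float)-t);return np.array([c['fx']*p[0]/p[2]+c['cx'],c['fy']*p[1]/p[2]+c['cy']])
def atz(C,uv,z):
    c,M,t=C;d=M@np.array([(uv[0]-c['cx'])/c['fx'],(uv[1]-c['cy'])/c['fy'],1]);return t+d*(z-t[2])/d[2]
def cab(p,P):
    x,y,a=p;c,s=np.cos(a),np.sin(a);return np.array([x+c*P[0]-s*P[1],y+s*P[0]+c*P[1],P[2]])
E
cat > m.py <<'E'
from h import *
C=cams()
T=lambda u,v:(u/4+240-.375,v/4+125-.375)
S=lambda u,v:(u/5+180-.4,v/5+140-.4)
obs=[('top',T(57,132),(90,129,68)),('top',T(462,45),(90,-129,68)),('top',T(528,313),(-90,-129,68)),('top',T(112,412),(-90,129,68)),
('side',S(48,112),(90,-129,68)),('side',S(385,70),(-90,-129,68)),('side',S(493,372),(-90,129,68)),('side',S(100,430),(90,129,68)),('side',S(112,540),(90,129,0)),('side',S(495,478),(-90,129,0))]
for n,uv,P in obs: print(n,P,np.round(atz(C[n],uv,P[2]),0))
def f(p,sel): return np.concatenate([proj(C[n],cab(p,P))-uv for n,uv,P in obs if n in sel])
for sel in (['top'],['side'],['top','side']):
    r=least_squares(f,[560,0,0.2],args=(sel,));print(sel,r.x,np.round(r.fun,1))
p=r.x
def inv(W): 
    c,s=np.cos(p[2]),np.sin(p[2]);d=W[:2]-p[:2];return np.round([c*d[0]+s*d[1],-s*d[0]+c*d[1]],1)
for l,uv,z,n in [('Lfront cornerL',T(188,503),56,'top'),('Lfront cornerR',T(320,473),56,'top'),('Rfront L',T(368,437),56,'top'),('Rfront R',T(497,405),56,'top'),
 ('jar cap',T(157,157),113,'top'),('fin topR?',T(342,330),102,'top'),
 ('Lfront R side',S(560,232),56,'side'),('Lfront L',S(601,327),56,'side'),('Rfront R',S(470,115),56,'side'),('Rfront L',S(512,195),56,'side'),
 ('fin top far front',S(392,146),102,'side'),('fin top near back',S(345,165),102,'side'),('fin near front',S(396,160),102,'side')]:
    W=atz(C[n],uv,z);print(l,np.round(W),inv(W))
E
python3 m.py
```

```text
top (90, 129, 68) [692. 118.  68.]
top (90, -129, 68) [ 755. -129.   68.]
top (-90, -129, 68) [ 590. -170.   68.]
top (-90, 129, 68) [522.  79.  68.]
side (90, -129, 68) [ 755. -126.   68.]
side (-90, -129, 68) [ 582. -168.   68.]
side (-90, 129, 68) [519.  77.  68.]
side (90, 129, 68) [692. 120.  68.]
side (90, 129, 0) [694. 120.   0.]
side (-90, 129, 0) [519.  75.   0.]
['top'] [ 6.40190871e+02 -2.54387893e+01  2.49695614e-01] [-1.7 -1.4 -0.2 -1.5  1.2  2.1  0.7  0.6]
['side'] [ 6.37551834e+02 -2.60354715e+01  2.47281822e-01] [-0.5 -0.7  0.3 -1.1  0.3 -0.1 -0.4  0.2  0.3  0.4  0.   0.7]
['top', 'side'] [ 6.38642161e+02 -2.57240661e+01  2.50048536e-01] [-1.6 -0.7 -0.1 -0.9  1.3  2.8  0.9  1.3 -1.  -0.5 -0.3 -1.1 -0.1 -0.1
 -0.7  0.4 -0.1  0.5 -0.3  0.7]
Lfront cornerL [470.  32.  56.] [-148.7   97.6]
Lfront cornerR [491. -47.  56.] [-148.5   16.2]
Rfront L [513. -75.  56.] [-133.8  -17.2]
Rfront R [ 535. -154.   56.] [-132.   -98.2]
jar cap [668.  57. 113.] [48.9 73.3]
fin topR? [571. -54. 102.] [-72.7 -10.2]
Lfront R side [489. -44.  56.] [-149.2   19.4]
Lfront L [470.  30.  56.] [-150.    95.5]
Rfront R [ 537. -144.   56.] [-128.   -89.6]
Rfront L [514. -74.  56.] [-133.2  -15.9]
fin top far front [571. -51. 102.] [-71.5  -7.6]
fin top near back [593. -35. 102.] [-46.5   2.6]
fin near front [569. -39. 102.] [-71.1   4.3]
```

```bash
cat > w.py <<'E'
from h import *
p=[638.5,-25.7,0.249]
s=bot.state();q=s['tool_rot'];M=R.from_quat([q[1],q[2],q[3],q[0]]);e=np.array(s['ee_pos'])
print('t',s['t'],e,'F',np.round(s['wrist_force'],2),'w',s['gripper_width'])
print(np.round(M.as_matrix(),3))
c,sn=np.cos(p[2]),np.sin(p[2])
d=e[:2]-p[:2];print('TCP in cab',c*d[0]+sn*d[1],-sn*d[0]+c*d[1],e[2])
for sg in (1,-1):
    y=sg*np.array([-sn,c,0]);x=np.array([0,0,-1.]);Tm=np.c_[x,y,np.cross(x,y)]
    print('rot',sg,np.round((R.from_matrix(Tm)*M.inv()).as_rotvec()/(np.pi/2),3))
def to(P): return np.round((cab(p,P)-e)/200,4)
E
python3 - <<'E'
from w import *
print(cab(p,(-185,57,150)),to((-185,57,150)))
C=cams();
for uv,z in [((413,172),15),((407,105),110),((428,152),120),((228,197),9)]:
    W=atz(C['top'],uv,z);d=W[:2]-p[:2];print(W,'cab',c*d[0]+sn*d[1],-sn*d[0]+c*d[1])
E
```

```text
t 0.25 [186.08151782 543.76805458 233.15395848] F [-0.09 -0.92 -0.97] w 1.001160040380084
[[-0.     0.324  0.946]
 [-0.001  0.946 -0.324]
 [-1.    -0.001 -0.   ]]
TCP in cab -298.12878178141875 663.3969985438605 233.15395847584466
rot 1 [ 0.001 -0.     0.368]
rot -1 [-0.000e+00 -1.000e-03 -1.632e+00]
[445.15873126 -16.04837836 150.        ] [ 1.2954 -2.7991 -0.4158]
[ 681.89775433 -286.47494969   15.        ] cab -22.204715730729305 -263.42720069971
[ 823.61826031 -246.20668297  110.        ] cab 125.06854370292552 -259.32571586755085
[ 706.59195856 -292.22645413  120.        ] cab 0.3105314170287983 -275.0868392774832
[603.57080047 180.87908107   9.        ] cab 17.0563399970873 208.81582071920334
```

move_arm:
  dp:
    - [0.16,-0.25,0]
    - [0.32,-0.5,0]
    - [0.48,-0.75,0]
    - [0.65,-1,0]
    - [0.65,-1,0]
  rotation:
    - [0,0,0.1]
    - [0,0,0.2]
    - [0,0,0.3]
    - [0,0,0.368]
    - [0,0,0.368]
  grip: 1
  force: 20

```text
t: 0.98
ee_pos: [318.3, 341.2, 233.6]
tool_rot: [0.702, -0.086, 0.702, 0.085]
wrist_force: [0.0, 0.1, -0.1]
gripper_width: 0.479
```

move_arm:
  dp:
    - [0.16,-0.25,0]
    - [0.32,-0.5,0]
    - [0.48,-0.75,0]
    - [0.65,-1,0]
    - [0.65,-1,0]
  rotation:
    - [0,0,0]
    - [0,0,0]
    - [0,0,0]
    - [0,0,0]
    - [0,0,0]

```text
t: 1.6
ee_pos: [449.9, 139.1, 233.7]
tool_rot: [0.703, -0.084, 0.702, 0.083]
wrist_force: [0.6, 0.3, 0.2]
gripper_width: 0.003
```

```bash
python3 - <<'E'
from w import *
print(to((-185,57,110)))
E
```

```text
t 1.6 [449.87581192 139.09612744 233.69935704] F [0.63 0.3  0.23] w 0.002859574730955927
[[ 0.001 -0.235  0.972]
 [-0.001  0.972  0.235]
 [-1.    -0.001  0.001]]
TCP in cab -142.19537282678075 206.1972936238928 233.69935703840832
rot 1 [0.001 0.001 0.007]
rot -1 [ 1.000e-03 -1.000e-03 -1.993e+00]
[-0.0236 -0.7757 -0.6185]
```

move_arm:
  dp:
    - [-0.01,-0.26,-0.1]
    - [-0.02,-0.52,-0.3]
    - [-0.024,-0.776,-0.6]
    - [-0.024,-0.776,-0.8]
    - [-0.024,-0.776,-0.92]
    - [-0.024,-0.776,-0.92]
    - [-0.024,-0.776,-0.92]
  rotation:
    - [0,0,0.007]
    - [0,0,0.007]
    - [0,0,0.007]
    - [0,0,0.007]
    - [0,0,0.007]
    - [0,0,0.007]
    - [0,0,0.007]

```text
t: 2.48
ee_pos: [446.1, -15.3, 50.9]
tool_rot: [0.703, -0.089, 0.7, 0.087]
wrist_force: [0.5, -0.1, 0.2]
gripper_width: 0.005
```

```bash
python3 - <<'E'
from w import *
print(to((-105,57,50)),to((-100,57,50)))
C=cams()
for n in C: cv=C[n][0]['frame']; import cv2; cv2.imwrite(f'pics/{n}1.png',cv2.resize(cv[120:270,170:390],None,fx=3.5,fy=3.5,interpolation=cv2.INTER_CUBIC))
E
```

```text
t 2.475 [446.08439891 -15.32245389  50.91260622] F [ 0.47 -0.1   0.24] w 0.004818889569558051
[[ 0.003 -0.247  0.969]
 [-0.001  0.969  0.247]
 [-1.    -0.002  0.003]]
TCP in cab -183.92398739916447 57.475419649547305 50.912606222423655
rot 1 [ 0.001  0.002 -0.001]
rot -1 [-3.000e-03  1.000e-03  1.999e+00]
[ 0.383   0.0949 -0.0046] [ 0.4073  0.1011 -0.0046]
```

View pics/side1.png

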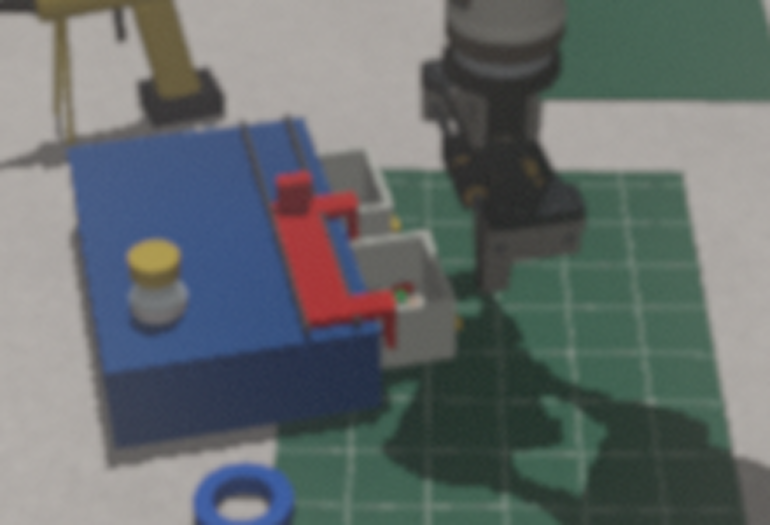

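View pics/top1.png

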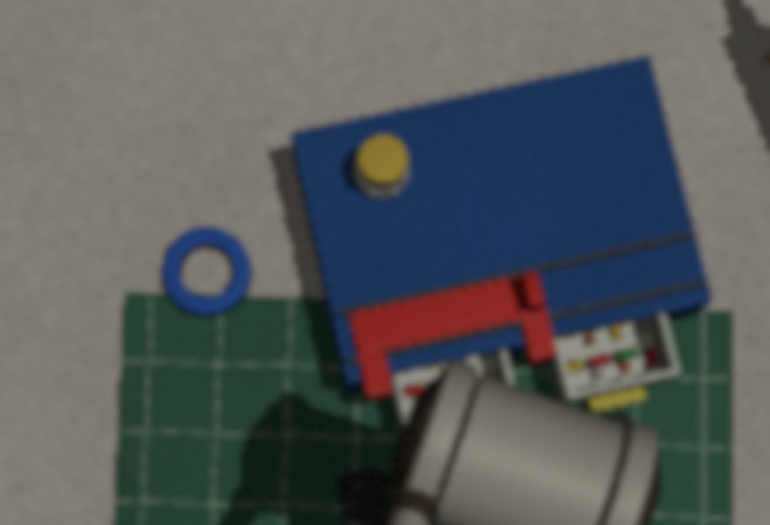

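move_arm:
  dp:
    - [0.04,0.01,0]
    - [0.08,0.02,0]
    - [0.12,0.03,0]
    - [0.16,0.04,0]
    - [0.2,0.05,0]
    - [0.24,0.06,0]
    - [0.28,0.07,0]
    - [0.32,0.08,0]
    - [0.35,0.087,0]
    - [0.35,0.087,0]
  rotation:
    - [0,0,0]
    - [0,0,0]
    - [0,0,0]
    - [0,0,0]
    - [0,0,0]
    - [0,0,0]
    - [0,0,0]
    - [0,0,0]
    - [0,0,0]
    - [0,0,0]

```text
t: 3.82
ee_pos: [517.4, 1.7, 51.5]
tool_rot: [0.704, -0.089, 0.7, 0.087]
wrist_force: [0.9, 0.8, -0.2]
gripper_width: 0.005
```

```bash
python3 - <<'E'
from w import *
print(to((-105,57,50)),to((-100,57,50)))
C=cams()
for n in C: cv=C[n][0]['frame']; import cv2; cv2.imwrite(f'pics/{n}2.png',cv2.resize(cv[140:260,180:310],None,fx=5,fy=5,interpolation=cv2.INTER_CUBIC))
E
```

```text
t 3.825 [517.36112794   1.68060061  51.52311503] F [ 0.85  0.77 -0.16] w 0.005151647669284782
[[ 0.006 -0.247  0.969]
 [-0.002  0.969  0.247]
 [-1.    -0.003  0.005]]
TCP in cab -110.65533322400103 56.38901349657853 51.523115030309164
rot 1 [ 0.001  0.004 -0.   ]
rot -1 [-0.006  0.002  2.   ]
[ 0.0267  0.0099 -0.0076] [ 0.0509  0.0161 -0.0076]
```

View pics/side2.png

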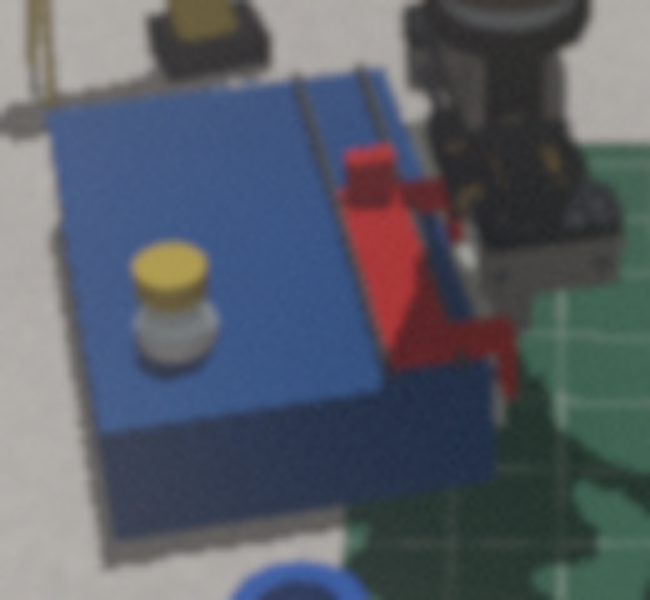

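move_arm:
  dp:
    - [0.015,0.005,-0.004]
    - [0.03,0.01,-0.008]
    - [0.045,0.014,-0.008]
    - [0.045,0.014,-0.008]
  rotation:
    - [0,0,0]
    - [0,0.004,0]
    - [0,0.004,0]
    - [0,0.004,0]

```text
t: 4.42
ee_pos: [526.4, 4.5, 49.9]
tool_rot: [0.702, -0.089, 0.702, 0.087]
wrist_force: [0.8, 0.5, -0.3]
gripper_width: 0.007
```

move_arm:
  dp:
    - [0.008,0.002,0]
    - [0.015,0.004,0]
    - [0.015,0.004,0]
  rotation:
    - [0,0,0]
    - [0,0,0]
    - [0,0,0]

```text
t: 4.8
ee_pos: [529.0, 5.2, 49.8]
tool_rot: [0.701, -0.089, 0.702, 0.087]
wrist_force: [-5.7, -0.8, 3.8]
gripper_width: 0.006
```

move_arm:
  dp:
    - [0.006,0.0015,0]
    - [0.012,0.003,0]
    - [0.012,0.003,0]
  rotation:
    - [0,0,0]
    - [0,0,0]
    - [0,0,0]

```text
t: 5.18
ee_pos: [529.0, 5.2, 49.8]
tool_rot: [0.699, -0.089, 0.704, 0.088]
wrist_force: [-13.5, -3.8, 11.9]
gripper_width: 0.005
```

```bash
python3 - <<'E'
from w import *
E
```

```text
t 5.175 [529.01346704   5.2206743   49.81452989] F [-13.46  -3.83  11.89] w 0.005120561666416241
[[-0.007 -0.248  0.969]
 [-0.003  0.969  0.248]
 [-1.    -0.001 -0.008]]
TCP in cab -98.48996214881946 56.94836568916695 49.81452989067266
rot 1 [ 0.002 -0.005 -0.001]
rot -1 [0.007 0.003 1.999]
```

move_arm:
  dp:
    - [-0.05,-0.0125,0]
    - [-0.15,-0.037,0]
    - [-0.3,-0.075,0]
    - [-0.4,-0.1,0]
    - [-0.4,-0.1,0]
  rotation:
    - [0,0,0]
    - [0,0,0]
    - [0,0,0]
    - [0,0,0]
    - [0,0,0]

```text
t: 5.8
ee_pos: [448.4, -14.7, 49.6]
tool_rot: [0.699, -0.089, 0.704, 0.087]
wrist_force: [0.5, -0.2, 0.4]
gripper_width: 0.002
```

```bash
python3 - <<'E'
from w import *
print(to((-165,-57,50)))
C=cams()
import cv2
cv2.imwrite(f'pics/side3.png',cv2.resize(C['side'][0]['frame'][140:260,180:310],None,fx=5,fy=5,interpolation=cv2.INTER_CUBIC))
cv2.imwrite(f'pics/top3.png',cv2.resize(C['top'][0]['frame'][125:265,240:385],None,fx=4,fy=4,interpolation=cv2.INTER_CUBIC))
cv2.imwrite(f'pics/wrist3.png',bot.camera('wrist')['frame'])
E
```

```text
t 5.8 [448.37093778 -14.716851    49.62861022] F [ 0.53 -0.2   0.4 ] w 0.002289495235786971
[[-0.007 -0.247  0.969]
 [-0.003  0.969  0.247]
 [-1.    -0.001 -0.007]]
TCP in cab -181.5587252000783 57.49886231676322 49.628610219902356
rot 1 [ 0.002 -0.004 -0.   ]
rot -1 [0.007 0.003 2.   ]
[ 0.2213 -0.5344  0.0019]
```

View pics/side3.png

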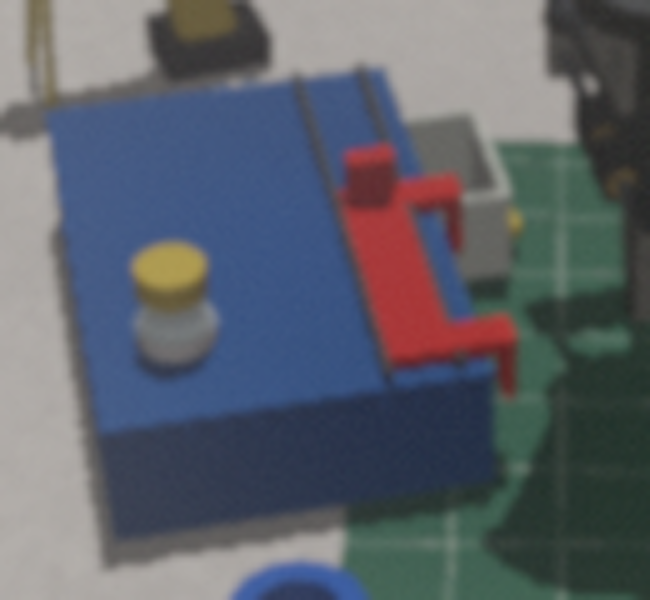

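View pics/top3.png

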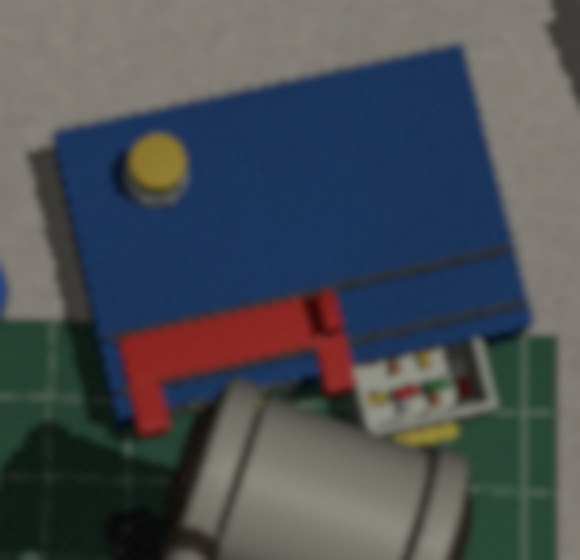

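View pics/wrist3.png

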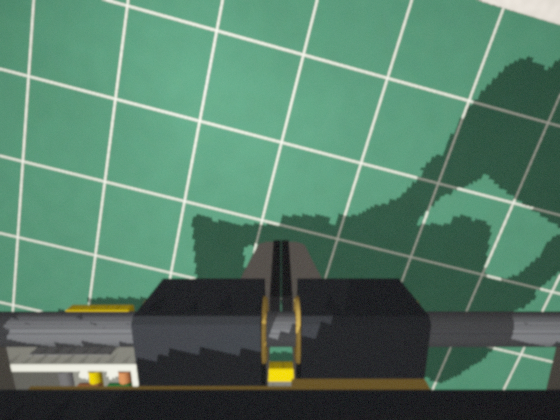

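move_arm:
  dp:
    - [0.04,-0.18,0]
    - [0.1,-0.36,0]
    - [0.221,-0.534,0.002]
    - [0.221,-0.534,0.002]
  rotation:
    - [0,-0.004,0]
    - [0,-0.004,0]
    - [0,-0.004,0]
    - [0,-0.004,0]

```text
t: 6.45
ee_pos: [497.1, -124.1, 51.4]
tool_rot: [0.703, -0.089, 0.7, 0.086]
wrist_force: [-0.7, -0.0, 0.8]
gripper_width: 0.005
```

```bash
python3 - <<'E'
from w import *
print(to((-110,-57,50)),to((-100,-57,50)))
E
```

```text
t 6.45 [ 497.09947479 -124.1388725    51.38576746] F [-0.67 -0.01  0.82] w 0.0051995016990766425
[[ 0.004 -0.246  0.969]
 [-0.005  0.969  0.246]
 [-1.    -0.006  0.003]]
TCP in cab -161.29841585155975 -60.55692523550974 51.38576746095109
rot 1 [0.003 0.003 0.   ]
rot -1 [ 0.004 -0.005 -1.999]
[ 0.2442  0.0804 -0.0069] [ 0.2927  0.0928 -0.0069]
```

move_arm:
  dp:
    - [0.02,0.01,0]
    - [0.05,0.025,-0.005]
    - [0.09,0.04,-0.007]
    - [0.13,0.05,-0.007]
    - [0.17,0.06,-0.007]
    - [0.21,0.07,-0.007]
    - [0.245,0.08,-0.007]
    - [0.265,0.086,-0.007]
    - [0.285,0.091,-0.007]
    - [0.285,0.091,-0.007]
  rotation:
    - [0,0,0]
    - [0.003,0.003,0]
    - [0.003,0.003,0]
    - [0.003,0.003,0]
    - [0.003,0.003,0]
    - [0.003,0.003,0]
    - [0.003,0.003,0]
    - [0.003,0.003,0]
    - [0.003,0.003,0]
    - [0.003,0.003,0]

```text
t: 7.7
ee_pos: [554.7, -105.9, 50.1]
tool_rot: [0.702, -0.088, 0.702, 0.087]
wrist_force: [-0.0, 0.0, -0.3]
gripper_width: 0.008
```

move_arm:
  dp:
    - [0.008,0.002,0]
    - [0.017,0.004,0]
    - [0.017,0.004,0]
  rotation:
    - [0,0,0]
    - [0,0,0]
    - [0,0,0]

```text
t: 8.07
ee_pos: [557.5, -105.3, 50.2]
tool_rot: [0.701, -0.088, 0.702, 0.087]
wrist_force: [-4.4, -1.8, 3.8]
gripper_width: 0.007
```

```bash
python3 - <<'E'
from w import *
E
```

```text
t 8.075 [ 557.53479043 -105.26756448   50.15478441] F [-4.42 -1.83  3.79] w 0.007217503092901092
[[-0.001 -0.246  0.969]
 [-0.     0.969  0.246]
 [-1.    -0.    -0.001]]
TCP in cab -98.07641581546423 -57.16099316301727 50.15478440687437
rot 1 [ 0.    -0.001  0.   ]
rot -1 [-1.e-03 -0.e+00 -2.e+00]
```

move_arm:
  dp:
    - [0.006,0.0015,0]
    - [0.012,0.003,0]
    - [0.012,0.003,0]
  rotation:
    - [0,0,0]
    - [0,0,0]
    - [0,0,0]

```text
t: 8.45
ee_pos: [557.5, -105.2, 50.1]
tool_rot: [0.699, -0.088, 0.704, 0.088]
wrist_force: [-12.5, -2.5, 8.9]
gripper_width: 0.007
```

move_arm:
  dp:
    - [-0.05,-0.0125,0]
    - [-0.15,-0.037,0]
    - [-0.25,-0.062,0.1]
    - [-0.25,-0.062,0.4]
    - [-0.25,-0.062,0.5]
    - [-0.25,-0.062,0.5]
  rotation:
    - [0,0,0]
    - [0,0,0]
    - [0,0,0]
    - [0,0,0]
    - [0,0,0]
    - [0,0,0]

```text
t: 9.2
ee_pos: [509.0, -118.3, 152.2]
tool_rot: [0.701, -0.089, 0.703, 0.087]
wrist_force: [1.2, -0.5, -0.6]
gripper_width: 0.004
```

```bash
python3 - <<'E'
from w import *
print(to((-130,40,150)),to((-59,40,150)),to((-59,40,106)))
C=cams()
import cv2
cv2.imwrite(f'pics/side4.png',cv2.resize(C['side'][0]['frame'][140:260,180:310],None,fx=5,fy=5,interpolation=cv2.INTER_CUBIC))
cv2.imwrite(f'pics/top4.png',cv2.resize(C['top'][0]['frame'][125:265,240:385],None,fx=4,fy=4,interpolation=cv2.INTER_CUBIC))
E
```

```text
t 9.2 [ 509.04913711 -118.26047237  152.20136078] F [ 1.18 -0.47 -0.6 ] w 0.0035292416885545643
[[-0.002 -0.246  0.969]
 [-0.003  0.969  0.246]
 [-1.    -0.002 -0.003]]
TCP in cab -148.26864590340276 -57.804632958040585 152.20136078094384
rot 1 [ 0.002 -0.001  0.   ]
rot -1 [-0.002 -0.003 -2.   ]
[-0.032   0.4965 -0.011 ] [ 0.3121  0.5839 -0.011 ] [ 0.3121  0.5839 -0.231 ]
```

View pics/side4.png

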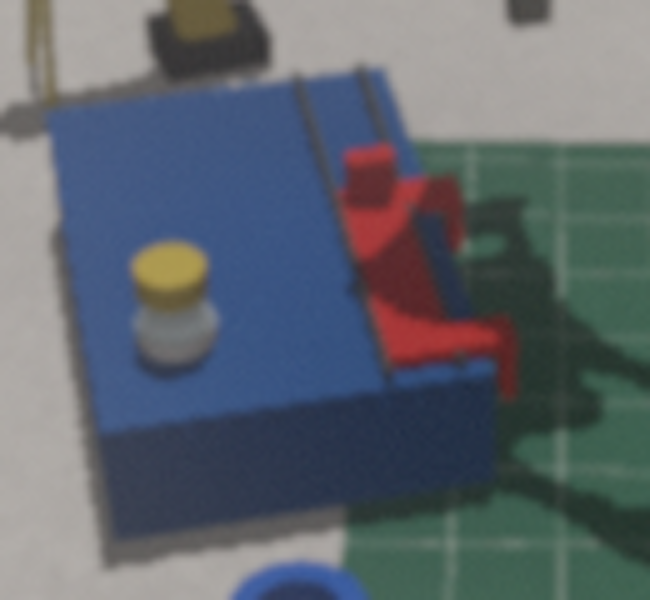

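View pics/top4.png

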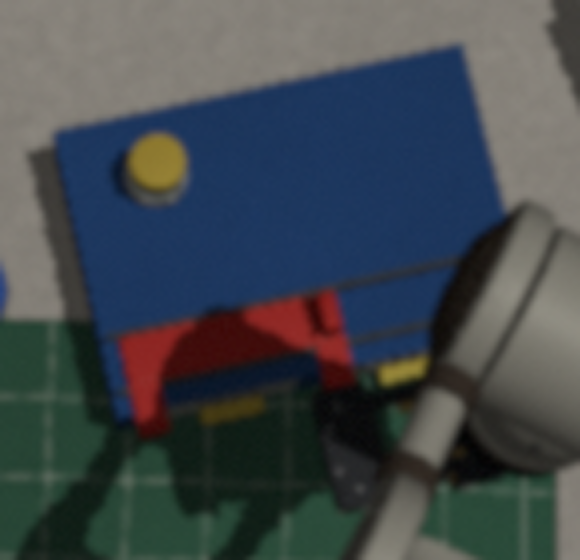

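move_arm:
  dp:
    - [-0.01,0.2,0]
    - [0.02,0.4,0]
    - [0.12,0.5,0]
    - [0.312,0.584,0]
    - [0.312,0.584,-0.05]
    - [0.312,0.584,-0.15]
    - [0.312,0.584,-0.23]
    - [0.312,0.584,-0.23]
    - [0.312,0.584,-0.23]
  rotation:
    - [0,0,0]
    - [0,0,0]
    - [0,0,0]
    - [0,0,0]
    - [0,0,0]
    - [0,0,0]
    - [0,0,0]
    - [0,0,0]
    - [0,0,0]

```text
t: 10.42
ee_pos: [569.4, -0.8, 103.4]
tool_rot: [0.699, -0.087, 0.704, 0.088]
wrist_force: [1.0, -0.0, 0.4]
gripper_width: 0.007
```

```bash
python3 - <<'E'
from w import *
print(to((-59,-8,106)),to((-59,-17,106)))
C=cams()
import cv2
cv2.imwrite(f'pics/side5.png',cv2.resize(C['side'][0]['frame'][140:260,180:310],None,fx=5,fy=5,interpolation=cv2.INTER_CUBIC))
E
```

```text
t 10.425 [569.42167624  -0.77353312 103.35284504] F [ 0.98 -0.03  0.44] w 0.006628918706528965
[[-0.008 -0.246  0.969]
 [-0.     0.969  0.246]
 [-1.     0.002 -0.008]]
TCP in cab -60.805150789930856 41.181029632064195 103.35284503880726
rot 1 [ 0.    -0.005  0.   ]
rot -1 [-0.008 -0.    -2.   ]
[ 0.0693 -0.2361  0.0132] [ 0.0804 -0.2797  0.0132]
```

View pics/side5.png

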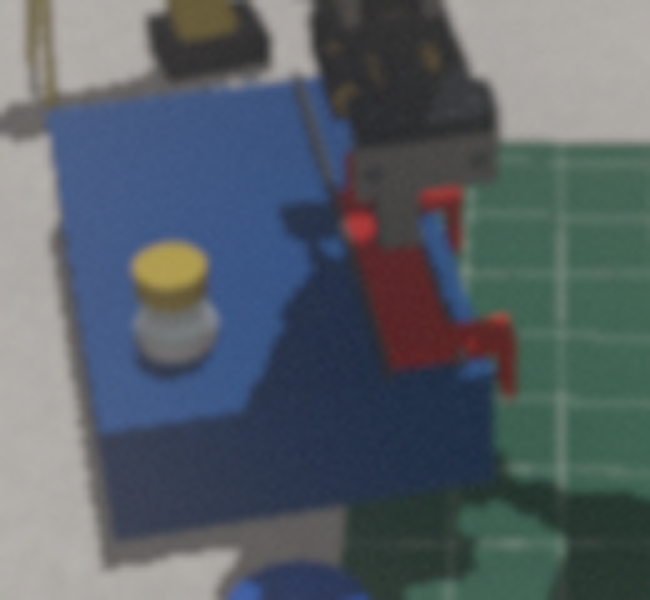

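move_arm:
  dp:
    - [0.013,-0.03,0.01]
    - [0.025,-0.07,0.013]
    - [0.035,-0.11,0.013]
    - [0.045,-0.15,0.013]
    - [0.058,-0.19,0.013]
    - [0.069,-0.236,0.013]
    - [0.069,-0.236,0.013]
  rotation:
    - [0,-0.004,0]
    - [0,-0.004,0]
    - [0,-0.004,0]
    - [0,-0.004,0]
    - [0,-0.004,0]
    - [0,-0.004,0]
    - [0,-0.004,0]

```text
t: 11.4
ee_pos: [584.0, -49.0, 106.5]
tool_rot: [0.702, -0.088, 0.702, 0.087]
wrist_force: [0.1, -0.0, -0.2]
gripper_width: 0.006
```

move_arm:
  dp:
    - [0.004,-0.015,0]
    - [0.008,-0.03,0]
    - [0.008,-0.03,0]
  rotation:
    - [0,0,0]
    - [0,0,0]
    - [0,0,0]

```text
t: 11.78
ee_pos: [585.6, -55.1, 106.4]
tool_rot: [0.702, -0.088, 0.702, 0.087]
wrist_force: [0.0, 1.1, 0.1]
gripper_width: -0.0
```

```bash
python3 - <<'E'
from w import *
C=cams()
import cv2
cv2.imwrite(f'pics/side6.png',cv2.resize(C['side'][0]['frame'][140:260,180:310],None,fx=5,fy=5,interpolation=cv2.INTER_CUBIC))
E
```

```text
t 11.775 [585.58337184 -55.09577375 106.3815314 ] F [0.03 1.06 0.08] w -0.0004233128845408485
[[-0.    -0.245  0.969]
 [-0.001  0.969  0.245]
 [-1.    -0.001 -0.   ]]
TCP in cab -58.52878973808217 -15.448683517601902 106.38153139997799
rot 1 [ 0.001 -0.     0.001]
rot -1 [-0.000e+00 -1.000e-03 -1.999e+00]
```

View pics/side6.png

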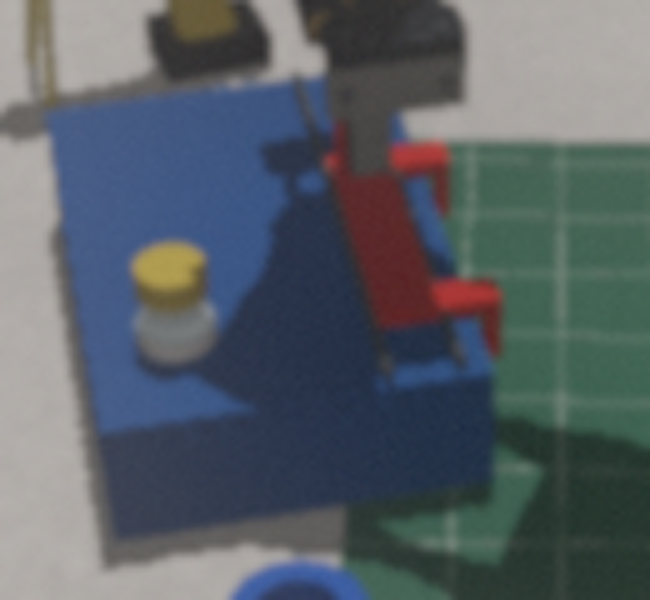

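move_arm:
  dp:
    - [0.004,-0.012,0]
    - [0.007,-0.024,0]
    - [0.007,-0.024,0]
  rotation:
    - [0,0,0]
    - [0,0,0]
    - [0,0,0]

```text
t: 12.25
ee_pos: [586.8, -59.8, 106.3]
tool_rot: [0.701, -0.088, 0.702, 0.087]
wrist_force: [-2.0, 2.7, 1.1]
gripper_width: 0.007
```

move_arm:
  dp:
    - [0.003,-0.01,0]
    - [0.005,-0.018,0]
    - [0.005,-0.018,0]
  rotation:
    - [0,0,0]
    - [0,0,0]
    - [0,0,0]

```text
t: 12.62
ee_pos: [586.9, -60.1, 106.3]
tool_rot: [0.701, -0.086, 0.703, 0.089]
wrist_force: [-5.4, 12.8, 5.6]
gripper_width: 0.005
```

move_arm:
  dp:
    - [-0.012,0.05,0]
    - [-0.025,0.1,0.05]
    - [-0.025,0.1,0.3]
    - [-0.1,0.1,0.5]
    - [-0.4,0.1,0.6]
    - [-0.7,0.1,0.6]
    - [-0.8,0.1,0.6]
    - [-0.8,0.1,0.6]
  rotation:
    - [0,0,0]
    - [0,0,0]
    - [0,0,0]
    - [0,0,0]
    - [0,0,0]
    - [0,0,0]
    - [0,0,0]
    - [0,0,0]

```text
t: 13.62
ee_pos: [426.6, -40.3, 227.2]
tool_rot: [0.702, -0.086, 0.702, 0.088]
wrist_force: [-0.1, 0.2, 0.6]
gripper_width: 0.004
```

```bash
python3 - <<'E'
from w import *
C=cams()
for v in (0,.034*1000,40): print(v,[np.round((proj(C['side'],cab(p,(-59+dx,-v+6,102)))-[179.6,139.6])*5) for dx in(-12,12)])
import cv2
cv2.imwrite(f'pics/side7.png',cv2.resize(C['side'][0]['frame'][140:260,180:310],None,fx=5,fy=5,interpolation=cv2.INTER_CUBIC))
cv2.imwrite(f'pics/top7.png',cv2.resize(C['top'][0]['frame'][125:265,240:385],None,fx=4,fy=4,interpolation=cv2.INTER_CUBIC))
E
```

```text
t 13.625 [426.58469153 -40.29236466 227.1833549 ] F [-0.1   0.16  0.64] w 0.0038271778324777852
[[-0.001 -0.245  0.97 ]
 [ 0.003  0.97   0.245]
 [-1.     0.003  0.   ]]
TCP in cab -208.97576900744986 38.08100627216325 227.18335489680626
rot 1 [-0.002 -0.     0.001]
rot -1 [-1.000e-03  3.000e-03 -1.999e+00]
0 [array([397., 162.]), array([348., 169.])]
34.0 [array([383., 123.]), array([335., 129.])]
40 [array([381., 116.]), array([333., 122.])]
```

View pics/side7.png

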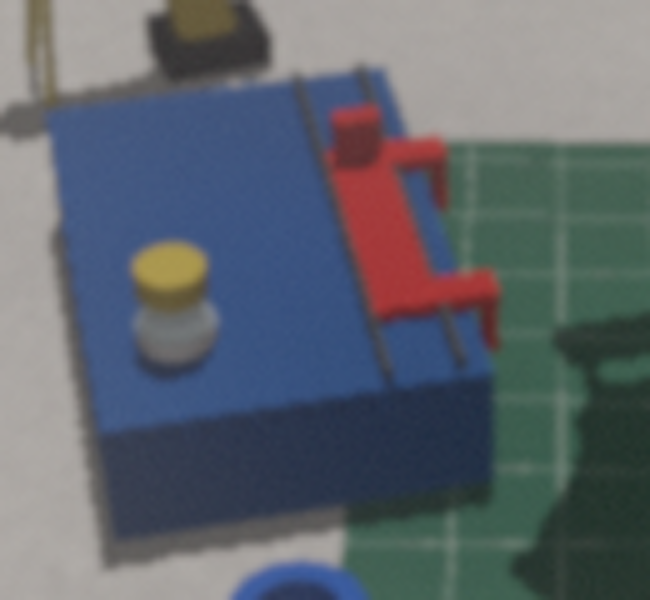

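View pics/top7.png

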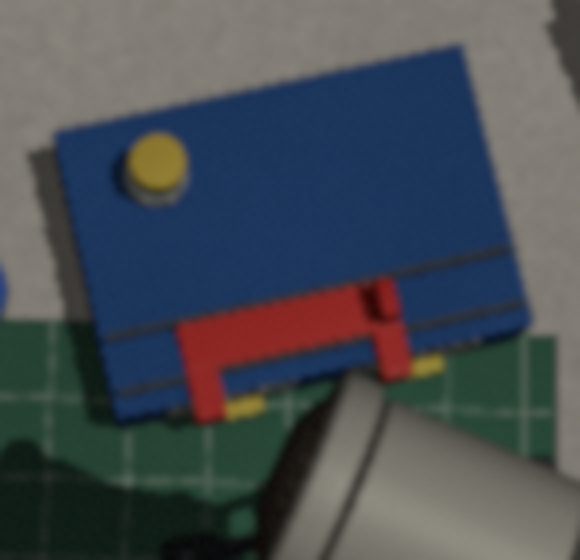

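```bash
python3 - <<'E'
from w import *
import cv2
C=cams()
def edge(img,n,x,z,y0):  # along cabinet y at (x,z): red profile
    out=[]
    ys=np.arange(y0-60,y0+40,.5)
    uv=np.array([proj(C[n],cab(p,(x,y,z))) for y in ys],np.float32)
    v=cv2.remap(img,uv[None,:,0],uv[None,:,1],cv2.INTER_LINEAR)[0].astype(float)
    return ys,v[:,2]-np.maximum(v[:,0],v[:,1])
def falls(ys,r):
    h=r.max()/2
    return [round(float(ys[i]+.5*(h-r[i])/(r[i+1]-r[i])),1) for i in range(len(r)-1) if (r[i]-h)*(r[i+1]-h)<0]
for n in('side','top'):
  a=cv2.imread(f'pics/{n}0.png');b=C[n][0]['frame']
  for x,z in((-59,76),(-65,76),(-95,76),(-101,50),(-59,102),(-64,102)):
    print(n,x,z,falls(*edge(a,n,x,z,110)),falls(*edge(b,n,x,z,110)),'|',falls(*edge(a,n,x,z,0)),falls(*edge(b,n,x,z,0)))
E
```

```text
t 13.725 [427.85081971 -40.43382907 227.11821956] F [ 0.12 -0.95  0.07] w 0.007212133785363872
[[-0.001 -0.245  0.969]
 [ 0.004  0.969  0.245]
 [-1.     0.004 -0.   ]]
TCP in cab -207.7835508203263 37.63188651554846 227.1182195599644
rot 1 [-0.002 -0.001  0.001]
rot -1 [-1.000e-03  4.000e-03 -1.999e+00]
side -59 76 [122.1] [87.5] | [-43.4] [-32.1]
side -65 76 [122.2] [88.0] | [-43.0, -27.8, 1.9] [-34.8]
side -95 76 [] [65.4] | [-14.2, 10.2] [-47.5, -24.2]
side -101 50 [68.3] [59.6] | [-49.4, -24.2] [32.9]
side -59 102 [] [119.7] | [-7.6] [-41.7, 0.8]
side -64 102 [] [118.8] | [-8.6, 9.2, 21.4] [-43.0, -26.4, -10.6]
top -59 76 [116.4] [81.8] | [-14.4, -0.2, 1.1] [-50.1, -37.3, -33.2]
top -65 76 [117.0] [81.4] | [-14.0] [-49.6, -37.6, -35.2]
top -95 76 [99.1, 117.8] [64.0, 82.8] | [-14.3, 3.9] [-50.7, -30.9]
top -101 50 [78.8, 88.7, 98.4, 116.9] [62.2, 80.9] | [-17.1, 0.9] [-53.9, -35.2]
top -59 102 [117.6] [83.4] | [-10.4, 2.9, 3.8] [-45.5, -33.1]
top -64 102 [117.6] [83.5] | [-10.4, 2.4, 3.4] [-45.6, -33.1, -28.9]
```

```bash
python3 -c "
from rig import bot
print(bot.hand_in())"
```

```text
the job is handed in; nothing more can be done
None
```

I pushed both drawers home with the closed fingertips, pushed the red bar to the right until it stopped, and handed the job in at about 13.7 s. No verdict was reported.

- **Drawers:** each one stopped solidly, with about 12–14 N building up and no further movement. The TCP was at cabinet x = -98.5 for the left drawer and about -98 for the right. Neither drawer showed sticking out in the last top and side pictures.
- **Locking bar:** it stopped solidly at about 13 N. In the pictures it had shifted 34 to 37 mm from where it started, and the fin centre is now at cabinet y of about -39, so it should be at or near its 40 mm stop. The side view alone was less certain because its red edges were partly hidden and biased by 3–5 mm.
- **Other things:** the jar had not visibly moved in the last pictures. The glue gun, tape and screwdriver were never approached, though I did not check them in the final pictures.
- **Hand:** it finished about 110 mm in front of the cabinet with the TCP at z = 227 mm, touching nothing. The wrist force read below 1 N.

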